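# Sweep electrode pucks through the tray gate into the wash well

### The job

Push the three loose electrode pucks (red, yellow, blue) across the deck of the white tray and through the gate between the blue posts, one at a time, so that each has dropped into the wash well before the next goes through. Only push them with the fingers: do not lift any of them. Leave the gel bottle, the paste pot and the meter where they stand.

Things in the scene. Friction and masses are not known exactly. Their poses are not given: they have to be found in the camera images.
- tray: fixed electrode tray, white with a grey deck, 260 x 250 mm, turned up to 0.45 rad either way. Origin on the table under the tray, z up; x points across the deck to the gate and well, roughly away from the robot; y to the left of that. Deck: x -130 to 55 mm, y -120 to 120 mm; well beyond it. A white fence across x 55 to 60 mm, 14 mm higher than the deck, has the gate as its only opening
- deck (a point): middle of the flat grey deck, on its surface, 80 mm above the table (tray frame x = -37.5 mm, y = 0); axes as the tray's. The deck is 185 x 240 mm. Its near side and both flanks have a rim 5 mm wide and only 3 mm higher than the deck
- gate (a point): middle of the 38 mm wide gate: on the deck's far edge, at deck height, flush with the fence's front face (tray frame x = 55 mm, y = 0); axes as the tray's, x leads through the gate. Blue posts 10 mm wide, as high as the fence (14 mm over the deck), flank it. The deck ends here: a puck whose centre is pushed a few mm past the edge tips into the well by itself; the fingers need not enter the gate
- well (a point): middle of the blue-green floor of the open wash well beyond the fence, 6 mm above the table (tray frame x = 90 mm, y = 0). The well is 60 mm long in x, 240 mm wide in y; its walls rise 94 mm above the table, its floor lies 74 mm below the deck
- puck_a_mid (a point): centre of the red electrode puck, a loose round plastic disc 28 mm across and 12 mm thick, 20 g, with a small steel stud (1.8 mm high) on its top face. The point lies on its axis, half-way up (6 mm above its underside). It starts lying flat on the tray's deck, apart from the other pucks
- puck_b_mid (a point): centre of the yellow electrode puck, a loose round plastic disc 28 mm across and 12 mm thick, 20 g, with a small steel stud (1.8 mm high) on its top face. The point lies on its axis, half-way up (6 mm above its underside). It starts lying flat on the tray's deck, apart from the other pucks
- puck_c_mid (a point): centre of the blue electrode puck, a loose round plastic disc 28 mm across and 12 mm thick, 20 g, with a small steel stud (1.8 mm high) on its top face. The point lies on its axis, half-way up (6 mm above its underside). It starts lying flat on the tray's deck, apart from the other pucks
- gel_bottle: clear gel bottle with a blue cap, 48 mm across, 110 mm tall, standing loose on the table to the left of the tray; origin at the centre of its underside. Leave it
- paste_pot: white paste pot with an orange lid, 48 mm across, 42 mm tall, standing loose on the table to the left of the tray, further from the robot; origin at the centre of its underside. Leave it
- meter: white hand-held impedance meter lying loose on the table to the right of the tray, 130 x 85 x 34 mm with a yellow dial 10 mm high on top; origin at the centre of its underside, x along its 130 mm. Leave it

How it is judged:
On the way, in this order (a step that is already met when the one before it is completed fails the run):
1. one puck has dropped into the well while the other two are still on the deck (((x of puck_a_mid in the frame of tray between 0.056 and 0.121 m and y of puck_a_mid in the frame of tray between -0.121 and 0.121 m and height (world z) of puck_a_mid below 0.071 m and x of each of puck_b_mid, puck_c_mid in the frame of tray below 0.055 m and height (world z) of each of puck_b_mid, puck_c_mid above 0.08 m) or (x of each of puck_a_mid, puck_c_mid in the frame of tray below 0.055 m and height (world z) of each of puck_a_mid, puck_c_mid above 0.08 m and x of puck_b_mid in the frame of tray between 0.056 and 0.121 m and y of puck_b_mid in the frame of tray between -0.121 and 0.121 m and height (world z) of puck_b_mid below 0.071 m) or (x of each of puck_a_mid, puck_b_mid in the frame of tray below 0.055 m and height (world z) of each of puck_a_mid, puck_b_mid above 0.08 m and x of puck_c_mid in the frame of tray between 0.056 and 0.121 m and y of puck_c_mid in the frame of tray between -0.121 and 0.121 m and height (world z) of puck_c_mid below 0.071 m))), for 0.3 s.
2. a second puck has dropped into the well while the last is still on the deck (((x of puck_a_mid in the frame of tray below 0.055 m and height (world z) of puck_a_mid above 0.08 m and x of puck_b_mid in the frame of tray between 0.056 and 0.121 m and y of puck_b_mid in the frame of tray between -0.121 and 0.121 m and height (world z) of each of puck_b_mid, puck_c_mid below 0.071 m and x of puck_c_mid in the frame of tray between 0.056 and 0.121 m and y of puck_c_mid in the frame of tray between -0.121 and 0.121 m) or (x of puck_a_mid in the frame of tray between 0.056 and 0.121 m and y of puck_a_mid in the frame of tray between -0.121 and 0.121 m and height (world z) of each of puck_a_mid, puck_c_mid below 0.071 m and x of puck_b_mid in the frame of tray below 0.055 m and height (world z) of puck_b_mid above 0.08 m and x of puck_c_mid in the frame of tray between 0.056 and 0.121 m and y of puck_c_mid in the frame of tray between -0.121 and 0.121 m) or (x of puck_a_mid in the frame of tray between 0.056 and 0.121 m and y of puck_a_mid in the frame of tray between -0.121 and 0.121 m and height (world z) of each of puck_a_mid, puck_b_mid below 0.071 m and x of puck_b_mid in the frame of tray between 0.056 and 0.121 m and y of puck_b_mid in the frame of tray between -0.121 and 0.121 m and x of puck_c_mid in the frame of tray below 0.055 m and height (world z) of puck_c_mid above 0.08 m))), for 0.3 s.
3. the third puck has dropped into the well (x of puck_a_mid in the frame of tray between 0.056 and 0.121 m and y of puck_a_mid in the frame of tray between -0.121 and 0.121 m and height (world z) of each of puck_a_mid, puck_b_mid, puck_c_mid below 0.071 m and x of puck_b_mid in the frame of tray between 0.056 and 0.121 m and y of puck_b_mid in the frame of tray between -0.121 and 0.121 m and x of puck_c_mid in the frame of tray between 0.056 and 0.121 m and y of puck_c_mid in the frame of tray between -0.121 and 0.121 m), for 0.3 s.
At the end, for the whole second after the job is handed in: All three pucks are at rest in the wash well, inside its walls and with their centres below 71 mm above the table (at least 9 mm below the deck); bottle, pot and meter stand within 20 mm of where they were (all of step 3 and linear speed of each of puck_a, puck_b, puck_c below 0.03 m/s and distance of each of gel_bottle, paste_pot, meter from where it was at the start of the episode below 0.02 m and angle between each of gel_bottle, paste_pot, meter's own z axis and vertical below 0.3 rad); the robot touches nothing.
It fails at once if a puck was lifted: its centre rose more than 14 mm above where it lay on the deck (height (world z) of any of puck_a_mid, puck_b_mid, puck_c_mid above 0.1 m).
It fails at once if the bottle, the pot or the meter was shifted by more than 20 mm or tipped (distance of any of gel_bottle, paste_pot, meter from where it was at the start of the episode above 0.02 m or angle between any of gel_bottle, paste_pot, meter's own z axis and vertical above 0.3 rad).
It also fails if it takes over 64 s, if anything falls off the work surface, if the arm or the gripper's body presses on something with over 40 N, if the wrist force passes 120 N, or if a joint passes its speed limit or range.

### The arm

A 6-joint arm with a two-finger parallel gripper is mounted at the origin on the work surface. World frame = base frame: x ahead of the robot, y to its left, z up, the work surface at z = 0. Lengths are in m, angles in rad, forces in N, time in s.
With the tool pointing down it reaches from about 0.275 to 0.75 m from the base axis. Payload 10.2 kg.
Tool frame: the origin (TCP) lies midway between the tips of the shut fingers; the grasp point (between the pads) lies 19 mm behind it (env.hold_point_z is the distance from the TCP to the grasp point, in m); x points along the fingers, z is the direction in which the jaws open and shut, and the axes are right-handed (so a half turn about x gives the same grasp; the last joint's range is limited). The gripper opens to 85 mm and grips with 20 to 120 N. Pads are 22 mm wide; open, the fingers measure 114 mm over their backs; the gripper's body (76 mm by 85 mm) begins 54 mm behind the grasp point. The pads swing forward as they close: fully open they stand 13 mm farther back than shut.
Start: joints at [0.966, 0.313, 1.498, -0, 1.331, -0.223], TCP at [0.196, 0.487, 0.231] pointing down, gripper open.
Joint ranges: [-2.94, 2.94], [-0.97, 2.17], [0.19, 2.56], [-1.23, 4.37], [0.02, 3.11], [-2.88, 2.88]. Speed limits (rad/s): [2.39, 2.39, 3.01, 3.14, 3.14, 3.14].

### API

Orientations are given as a unit quaternion [x, y, z, w].
In Python, from bench import env, kinematics, monitor, eyes, job gives the robot as it stands. The module is installed in compiled form; this text tells all that it offers. Calls block until the motion is done:
- env.reach(position, orientation): joint-space move of the TCP to a pose.
- env.movel(position, velocity=0.15, frame=None, guard=None): straight line of the TCP; frame=None keeps the orientation; velocity is the mean speed in m/s. With guard (N) it stops when the force on the tool has changed by that much, and returns True; else False.
- env.set_joints(angles): joint-space move.
- env.release() and env.close_gripper(effort=None): open the fingers fully, or close them until they stop; effort is the grip in N (None keeps the last).
- env.hold(seconds).
- kinematics.ik(position, orientation): joint angles nearest the present ones, or None.
- monitor.sense(): the state.
- eyes.grab_frame(name): name is "scene" or "top" or "wrist"; returns a dict with "frame" (400x640x3 uint8, red, green, blue), "mtx" (3x3 intrinsics, pixels), "view" (4x4, takes a point from world to camera coordinates). Camera axes: x right, y down, z forward; pixel columns grow to the right and rows downward; lengths in m; the calibration is good to about 2 mm. A picture is of the moment at which its call begins. There is no depth.
A pose or a line that the arm cannot do raises env.MotionError and nothing moves.
- job.hand_in(): hands the job in, once; it reports no verdict.
The state is a dict: "clock": time; "joints": joint angles; "qvel": joint speeds; "joint_efforts": joint torques, N m; "position": TCP position; "ee_rot": TCP orientation; "contact_force": force on the tool from outside, world axes, zero at the start; "ft_torque": the same for the moment, N m; "finger_gap": opening from 0.0 (shut) to 1.0 (fully open).
Only numpy, scipy, OpenCV 4.12 (cv2) and the standard library are available. Lean on these libraries where they do the work, as an engineer would, in place of code of your own. Each camera call takes 0.05 s, during which the arm holds its last target.

## Working session

There is one attempt and no reset: what is moved stays moved. The work goes in short steps, each a Python script; the robot and the scene stay as the last script left them, time stands still between calls to the robot, and variables do not carry over. Pictures are saved under pics/ and viewed, and the job is handed in when it is done.

```bash
mkdir -p pics; ls; python3 - <<'E'
from bench import env, kinematics, monitor, eyes, job
import cv2,numpy as np
for n in ("scene","top"):
    f=eyes.grab_frame(n); cv2.imwrite(f"pics/{n}0.png",f["frame"][:,:,::-1])
    np.savez(f"pics/{n}0.npz",**f)
    print(n,f["mtx"].tolist(),np.round(f["view"],4).tolist())
s=monitor.sense(); print(s["clock"],s["position"],s["ee_rot"],s["finger_gap"],env.hold_point_z)
E
```

```text
pics
scene [[517.7513356252351, 0.0, 311.9304809379904], [0.0, 517.7513356252351, 194.89763123987046], [0.0, 0.0, 1.0]] [[-0.2107, 0.9775, -0.0099, 0.1587], [0.8147, 0.17, -0.5544, -0.4415], [-0.5402, -0.1249, -0.8322, 1.5487], [0.0, 0.0, 0.0, 1.0]]
top [[431.80270240676043, 0.0, 314.4290024534485], [0.0, 431.80270240676043, 202.93143096725814], [0.0, 0.0, 1.0]] [[0.0015, -0.9992, -0.0398, 0.0071], [-0.9944, 0.0027, -0.1054, 0.5796], [0.1054, 0.0398, -0.9936, 0.9727], [0.0, 0.0, 0.0, 1.0]]
0.1 [0.19548906 0.48700732 0.23081328] [-0.39618248  0.58616177  0.39589549  0.58542342] 1.0039183510937622 0.0187
```

View pics/top0.png

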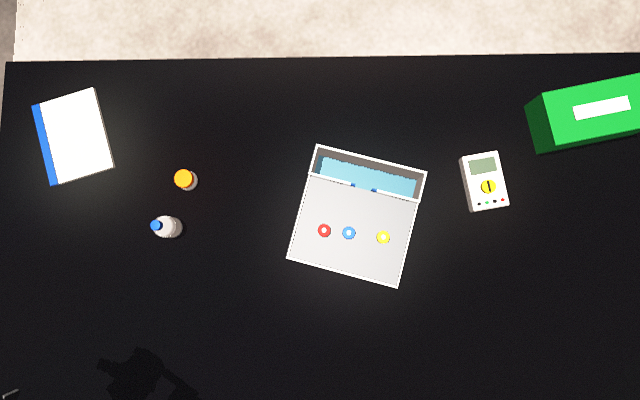

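View pics/scene0.png

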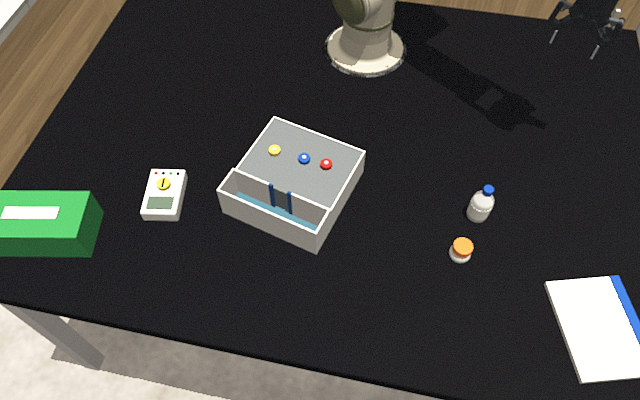

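Top view: the pucks are red (324,230), blue (349,233) and yellow (383,237). The posts are at (353,185) and (374,190). Next I'll compute positions.

```bash
cat > h.py <<'E'
import cv2,numpy as np
def ray(f,uv):
    M,V=f["mtx"],f["view"]; R,t=V[:3,:3],V[:3,3]
    d=np.linalg.inv(M)@np.array([uv[0],uv[1],1.]); return -R.T@t, R.T@d
def onplane(f,uv,z):
    c,d=ray(f,uv); return (c+d*(z-c[2])/d[2])
def tri(fs,uvs):
    A=np.zeros((3,3));b=np.zeros(3)
    for f,uv in zip(fs,uvs):
        c,d=ray(f,uv); d/=np.linalg.norm(d); P=np.eye(3)-np.outer(d,d); A+=P;b+=P@c
    return np.linalg.solve(A,b)
RNG={"red":[(0,8),(172,180)],"yellow":[(22,34)],"blue":[(100,115)]}
def blobs(f,col,amin=15,smin=130,vmin=60):
    h=cv2.cvtColor(f["frame"],cv2.COLOR_RGB2HSV); m=np.zeros(h.shape[:2],np.uint8)
    for a,b in RNG[col]: m|=cv2.inRange(h,(a,smin,vmin),(b,255,255))
    cs,_=cv2.findContours(m,cv2.RETR_EXTERNAL,cv2.CHAIN_APPROX_NONE)
    out=[]
    for c in cs:
        hull=cv2.convexHull(c); mo=cv2.moments(hull)
        if mo["m00"]>=amin: out.append((mo["m10"]/mo["m00"],mo["m01"]/mo["m00"],mo["m00"]))
    return out
E
python3 - <<'E'
from h import *
fs={n:dict(np.load(f"pics/{n}0.npz")) for n in ("top","scene")}
for n,f in fs.items():
    print(n,"cam",ray(f,(0,0))[0].round(3))
    for c in RNG: 
        for b in blobs(f,c,8): print(c,np.round(b,1), onplane(f,b[:2],.091).round(4))
for n,(a,b,c,d) in {"top":(280,140,440,295),"scene":(210,110,370,250)}.items():
    cv2.imwrite(f"pics/{n}0c.png",cv2.resize(fs[n]["frame"][b:d,a:c,::-1],None,fx=3.8,fy=3.8,interpolation=cv2.INTER_CUBIC))
E
```

```text
top cam [ 0.474 -0.033  1.028]
red [323.6 229.9 108. ] [ 0.5144 -0.0157  0.091 ]
yellow [382.8 236.7 109. ] [ 0.4997 -0.143   0.091 ]
yellow [487.9 186.1 139. ] [ 0.6087 -0.3703  0.091 ]
yellow [182.7 177.9 205.5] [0.63   0.2976 0.091 ]
blue [349.  232.8  91. ] [ 0.5081 -0.0705  0.091 ]
blue [155.3 224.7  88.5] [0.526  0.3553 0.091 ]
blue [ 43.8 144.4 695. ] [0.7088 0.6202 0.091 ]
scene cam [1.23  0.113 1.046]
red [325.7 163.9  95.5] [ 0.5196 -0.017   0.091 ]
yellow [163.9 184.   90. ] [ 0.6494 -0.3629  0.091 ]
yellow [273.7 151.8  55. ] [ 0.5095 -0.1434  0.091 ]
blue [626.3 304.  575. ] [0.7334 0.6177 0.091 ]
blue [289.4 202.5  48.5] [ 0.6397 -0.0741  0.091 ]
blue [488.1 189.6  96.5] [0.5162 0.3502 0.091 ]
blue [271.6 194.4  67.5] [ 0.6271 -0.1178  0.091 ]
blue [303.8 158.1  87. ] [ 0.5135 -0.07    0.091 ]
```

View pics/top0c.png

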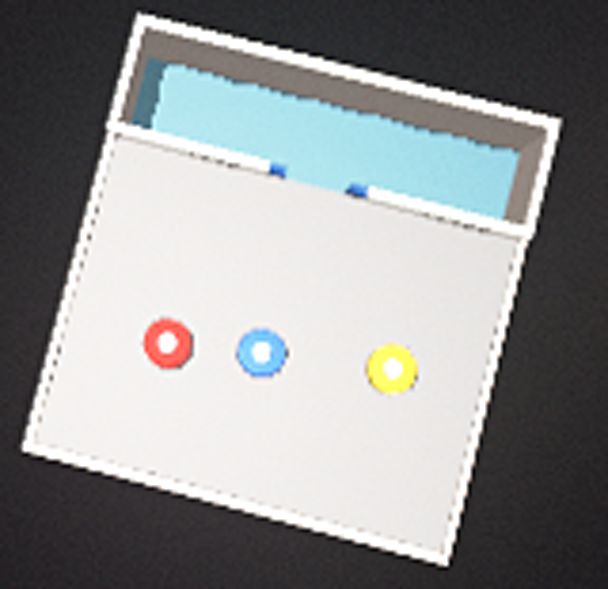

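View pics/scene0c.png

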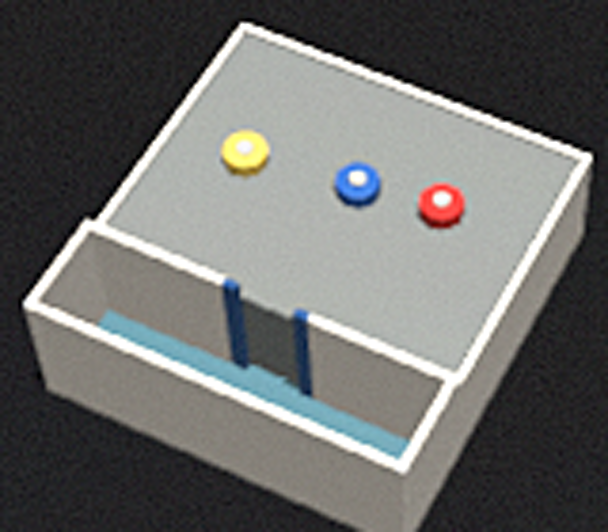

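```bash
cat >> h.py <<'E'
def traypose(f):
    g=cv2.cvtColor(f["frame"],cv2.COLOR_RGB2GRAY); m=(g>90).astype(np.uint8)
    m[:, :270]=0; m[:,445:]=0; m[:120]=0; m[320:]=0
    cs,_=cv2.findContours(m,cv2.RETR_EXTERNAL,cv2.CHAIN_APPROX_NONE)
    c=max(cs,key=cv2.contourArea); p=c[:,0,:].astype(float)
    # fit lines to the outline: near edge (z .083), far edge (z .094), flanks near part (z .083)
    ap=cv2.approxPolyDP(c,4,True)[:,0,:]
    return ap,p
E
python3 - <<'E'
from h import *
f=dict(np.load("pics/top0.npz"))
ap,p=traypose(f); print(ap.tolist())
# seed corners
FL,FR,NR,NL=[np.array(q)/3.8+[280,140] for q in [(138,12),(562,118),(448,566),(23,452)]]
def edge(a,b,z,t0=.06,t1=.94):
    d=(b-a);L=np.linalg.norm(d);d/=L;n=np.array([-d[1],d[0]])
    s=(p-a)@d;e=(p-a)@n;k=(s>t0*L)&(s<t1*L)&(abs(e)<3)
    W=np.array([onplane(f,q,z)[:2] for q in p[k]])
    vx,vy,x0,y0=cv2.fitLine(W.astype(np.float32),cv2.DIST_HUBER,0,1e-4,1e-4).ravel()
    v=np.array([vx,vy]); 
    return np.array([x0,y0]),v
near=edge(NL,NR,.083);far=edge(FL,FR,.094);left=edge(NL,FL,.083,.05,.6);right=edge(NR,FR,.083,.05,.6)
for n,e in dict(near=near,far=far,left=left,right=right).items(): print(n,e[0].round(4),np.degrees(np.arctan2(e[1][1],e[1][0])).round(2))
def X(a,b):
    t=np.linalg.solve(np.c_[a[1],-b[1]],b[0]-a[0]); return a[0]+a[1]*t[0]
nl,nr=X(near,left),X(near,right);fl,fr=X(far,left),X(far,right)
print("nl,nr,fl,fr",nl,nr,fl,fr,np.linalg.norm(nl-nr),np.linalg.norm(nl-fl),np.linalg.norm(nr-fr))
mn,mf=(nl+nr)/2,(fl+fr)/2; o=(mn+mf)/2; x=(mf-mn); yaw=np.arctan2(x[1],x[0]); y2=(nl-nr); yaw2=np.arctan2(-y2[0],y2[1])
print("tray",o,yaw,yaw2)
yaw=(yaw+yaw2)/2
R=np.array([[np.cos(yaw),-np.sin(yaw)],[np.sin(yaw),np.cos(yaw)]])
np.savez("tray.npz",o=o,yaw=yaw)
for c,i in (("red",0),("yellow",0),("blue",0)):
    b=blobs(f,c,8)[i]; w=onplane(f,b[:2],.091)[:2]; print(c,(R.T@(w-o)*1000).round(1))
for q in ((277,168),(356,188)):
    w=onplane(f,np.array(q)/3.8+[280,140],.094)[:2]; print("post",(R.T@(w-o)*1000).round(1))
E
```

```text
[[316, 143], [285, 257], [397, 288], [427, 171]]
near [ 0.4214 -0.0549] 75.12
far [ 0.6728 -0.1215] 75.06
left [0.5345 0.047 ] -14.94
right [ 0.4715 -0.1945] -14.77
nl,nr,fl,fr [0.4541692  0.06846164] [ 0.39002305 -0.17297874] [0.7055838  0.00135823] [ 0.6413699  -0.23925912] 0.2498163 0.26021564 0.25993904
tray [ 0.5477865 -0.0856045] -0.25932825 -0.2596821
red [-50.2  59. ]
yellow [-31.7 -67.8]
blue [-42.2   4.4]
post [62.2 22.7]
post [ 62.4 -23.7]
```

```bash
cat >> h.py <<'E'
from scipy.spatial.transform import Rotation as Ro
try:
    T=np.load("tray.npz"); O=T["o"]; YAW=float(T["yaw"]); RT=np.array([[np.cos(YAW),-np.sin(YAW)],[np.sin(YAW),np.cos(YAW)]])
except Exception: pass
def W(p,z): return np.r_[O+RT@(np.asarray(p)/1000.),z]
def TR(w): return RT.T@(np.asarray(w)[:2]-O)*1000
def quat(ang,sense=None):  # ang: push direction, tray frame; picks the half-turn nearest current joint 6
    from bench import kinematics,monitor
    best=None
    for s in (1,-1):
        a=ang+YAW; z=s*np.array([np.cos(a),np.sin(a),0]); x=np.array([0,0,-1.]); y=np.cross(z,x)
        q=Ro.from_matrix(np.c_[x,y,z]).as_quat(); j=kinematics.ik(W((0,0),.15),q)
        if j is not None and (best is None or abs(j[5])<best[0]): best=(abs(j[5]),q)
    return best[1]
def pucks(f):
    out={}
    for c in RNG:
        for b in blobs(f,c,30):
            t=TR(onplane(f,b[:2],.091))
            if -130<t[0]<50 and abs(t[1])<120: out.setdefault(c,[]).append((t.round(1).tolist(),b[2]))
    return out
def snap(name):
    from bench import eyes
    f=eyes.grab_frame("top" if "top" in name else "scene"); a,b,c,d=(270,130,440,300) if "top" in name else (200,60,400,260)
    cv2.imwrite(f"pics/{name}.png",cv2.resize(f["frame"][b:d,a:c,::-1],None,fx=3,fy=3,interpolation=cv2.INTER_CUBIC)); return f
E
python3 - <<'E'
from h import *
from bench import env,monitor
env.close_gripper()
p=np.array([-42.2,4.4]); q=np.array([15,0.]); d=q-p; ang=np.arctan2(d[1],d[0]); d/=np.linalg.norm(d)
Q=quat(ang)
s=p-d*48
env.reach(W(s,.20),Q); print(monitor.sense()["joints"].round(2))
env.movel(W(s,.084),.15)
s=monitor.sense(); print(s["clock"],s["position"],TR(s["position"]),s["finger_gap"],s["contact_force"])
f=snap("top1"); print(pucks(f)); snap("sc1")
E
```

```text
[-0.37  0.21  1.71  0.    1.21 -0.03]
3.9583 [ 0.46327006 -0.05471968  0.08470508] [-89.61167881   8.16360095] -0.001195304921239191 [1.22754177 0.6024359  0.6012373 ]
{'yellow': [([-30.0, -67.5], 92.0)]}
```

View pics/top1.png

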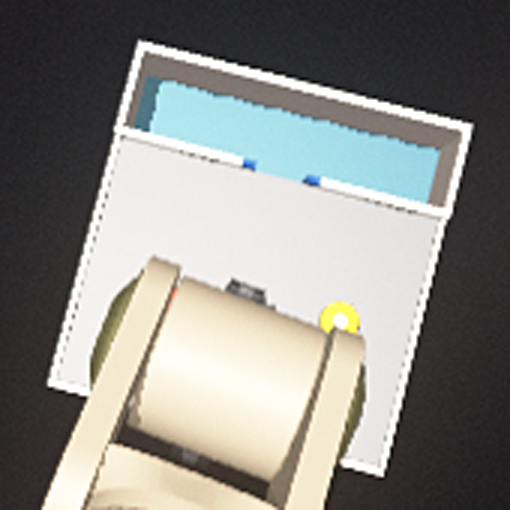

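View pics/sc1.png

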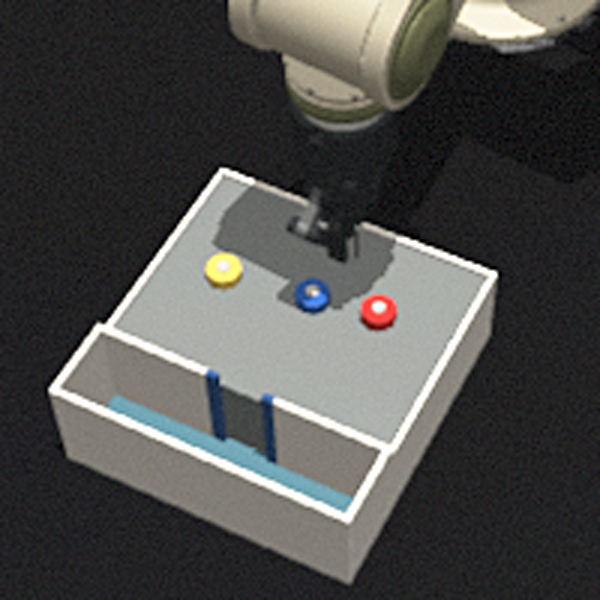

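The scene view shows blue (312,295 in the crop) clear in front of the fingers, so the scene camera can track it during pushes.

```bash
cat >> h.py <<'E'
def scpuck(f):
    out={}
    for c in RNG:
        for b in blobs(f,c,25,110,40):
            w=onplane(f,b[:2],.091)[:2]-[.005,0]; t=TR(w)
            if -130<t[0]<60 and abs(t[1])<115 : out.setdefault(c,[]).append((t.round(1).tolist(),b[2]))
    return out
E
python3 - <<'E'
from h import *
from bench import env,monitor
print(scpuck(dict(np.load("pics/scene0.npz"))))
p=np.array([-42.2,4.4]); q=np.array([15,0.]); d=q-p; d/=np.linalg.norm(d)
env.movel(W(q-d*28.5,.084),.06)
s=monitor.sense(); print(s["clock"],TR(s["position"]),s["contact_force"])
f=snap("sc2"); print(scpuck(f))
E
```

```text
{'red': [([-50.4, 57.4], 101.5)], 'yellow': [([-31.9, -68.9], 90.0)], 'blue': [([-41.9, 4.6], 92.5)]}
5.4917 [-13.58412169   2.22641971] [0.78930994 0.32085227 0.0736525 ]
{'red': [([-50.4, 57.4], 102.0)], 'yellow': [([-31.7, -68.7], 94.0)], 'blue': [([12.5, 0.6], 97.0)]}
```

View pics/sc2.png

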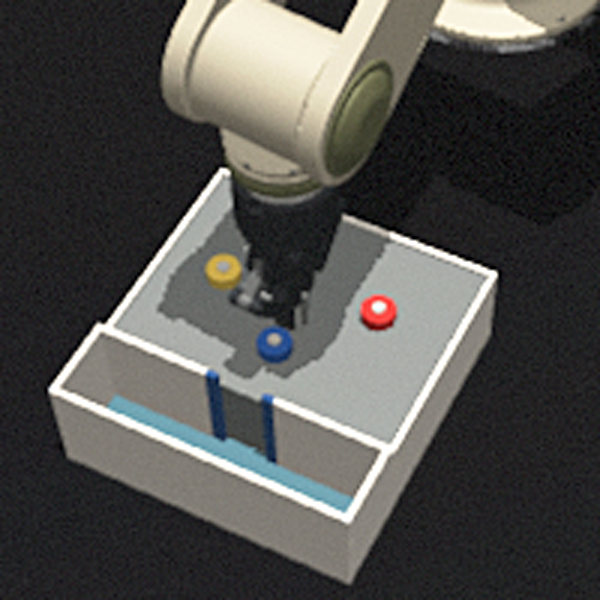

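Blue is at (12.5, 0.6) mm and lined up with the gate. I'll push on through.

```bash
python3 - <<'E'
from h import *
from bench import env,monitor
env.movel(W((12,0.3),.084),.06)
f=snap("sc3a"); print(scpuck(f))
env.movel(W((40,0),.084),.06)
f=snap("sc3"); print(scpuck(f))
s=monitor.sense(); print(s["clock"],TR(s["position"]),s["contact_force"])
E
```

```text
{'red': [([-50.4, 57.4], 101.0)], 'yellow': [([-29.2, -72.2], 55.0)], 'blue': [([38.9, -1.8], 101.5)]}
{'red': [([-50.4, 57.3], 101.5)]}
6.8333 [3.96831211e+01 2.70694270e-02] [ 0.65128611 -0.38137281  0.00993945]
```

View pics/sc3.png

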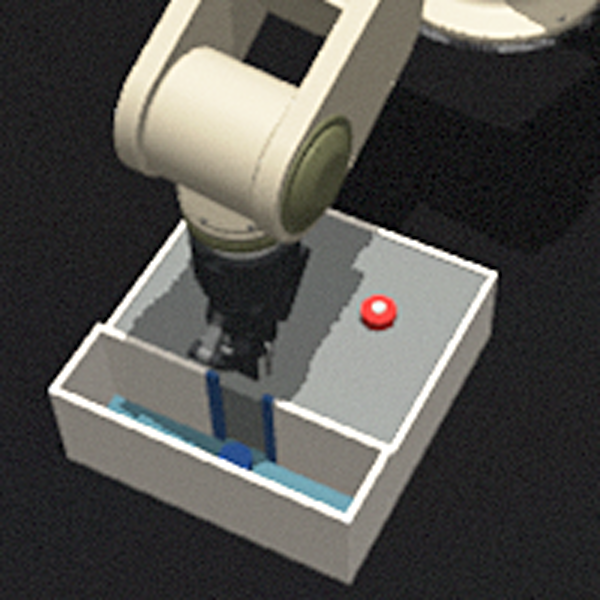

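Blue is in the well (236,455). Next is red: leg 1 goes to (12,0), then I look again.

```bash
cat >> h.py <<'E'
def leg(p,q,lead=20,z=.084,off=26,v=.06):
    from bench import env
    p,q=np.array(p,float),np.array(q,float); d=q-p; a=np.arctan2(d[1],d[0]); d/=np.linalg.norm(d)
    Q=quat(a); s=p-d*(off+lead)
    env.reach(W(s,.14),Q); env.movel(W(s,z),.12); env.movel(W(q-d*off,z),v)
def up(back=8):
    from bench import env,monitor
    s=monitor.sense(); t=TR(s["position"]); 
    env.movel(W(t-[back,0],.10),.1); env.movel(W(t-[back,0],.16),.15)
E
python3 - <<'E'
from h import *
from bench import env,monitor
up()
leg((-50.3,58.4),(12,0))
f=snap("sc4"); print(scpuck(f))
s=monitor.sense(); print(s["clock"],TR(s["position"]),s["contact_force"],s["joints"].round(2))
E
```

```text
{'red': [([11.1, -0.4], 109.5)], 'yellow': [([-32.8, -71.1], 70.0)]}
11.1167 [-7.06336433 17.89172642] [-0.01647643 -0.66682002  0.20024887] [-0.33  0.52  1.6  -0.    1.02  0.68]
```

View pics/sc4.png

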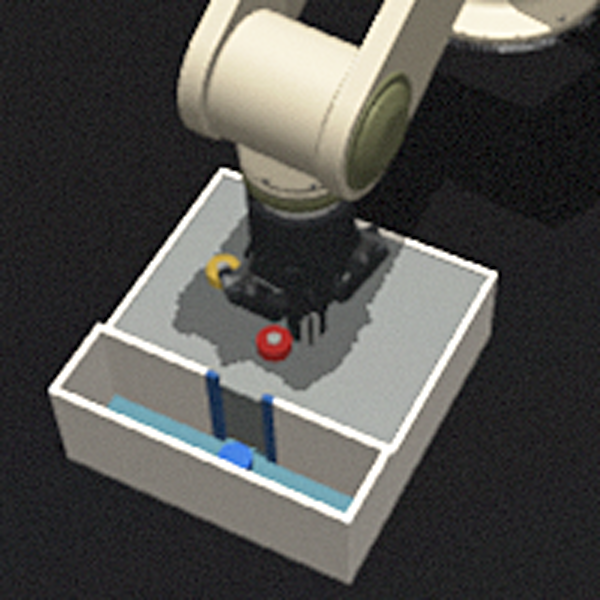

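Red is at (11,-0.4), lined up with the gate. Now the straight leg along x. I back off along the push direction first.

```bash
python3 - <<'E'
from h import *
from bench import env,monitor
t=TR(monitor.sense()["position"]); b=t+np.array([-7,6.5])
env.movel(W(b,.084),.1); env.movel(W(b,.13),.15)
leg((11.1,-.2),(38,0),lead=14)
f=snap("sc5a"); print(scpuck(f))
env.movel(W((40,0),.084),.06)
f=snap("sc5"); print(scpuck(f))
up(10)
f=snap("sc5b"); print(scpuck(f))
s=monitor.sense(); print(s["clock"],TR(s["position"]),s["contact_force"])
E
```

```text
{'red': [([37.6, -0.1], 106.5)], 'yellow': [([-29.5, -71.0], 63.0)]}
{}
{}
15.725 [29.13106843  0.06501536] [-0.39097689  0.27856767  0.11244687]
```

View pics/sc5b.png

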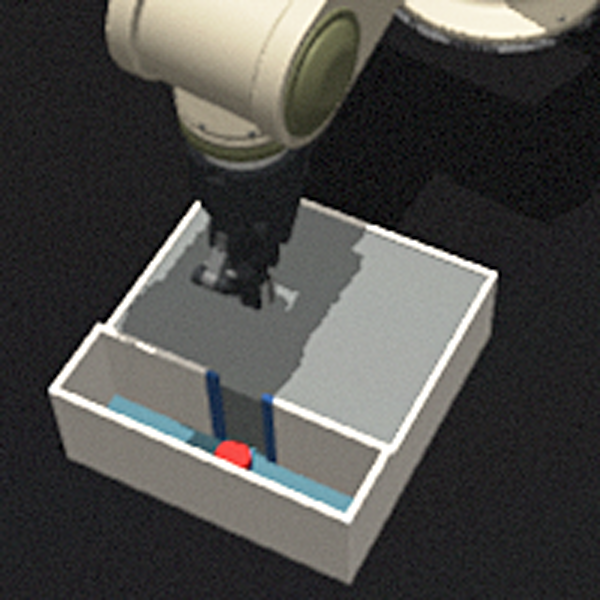

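Red is in the well (233,455), lying by or on blue. Yellow is last.

```bash
python3 - <<'E'
from h import *
from bench import env,monitor
leg((-31.8,-68.2),(10,0),lead=14)
f=snap("sc6"); print(scpuck(f))
s=monitor.sense(); print(s["clock"],TR(s["position"]),s["contact_force"],s["joints"].round(2))
E
```

```text
{'yellow': [([9.6, -0.4], 104.5)]}
19.2417 [ -3.68626935 -22.30713813] [-0.6040282   0.01045995 -0.53135071] [-0.41  0.52  1.6   0.    1.02 -1.17]
```

View pics/sc6.png

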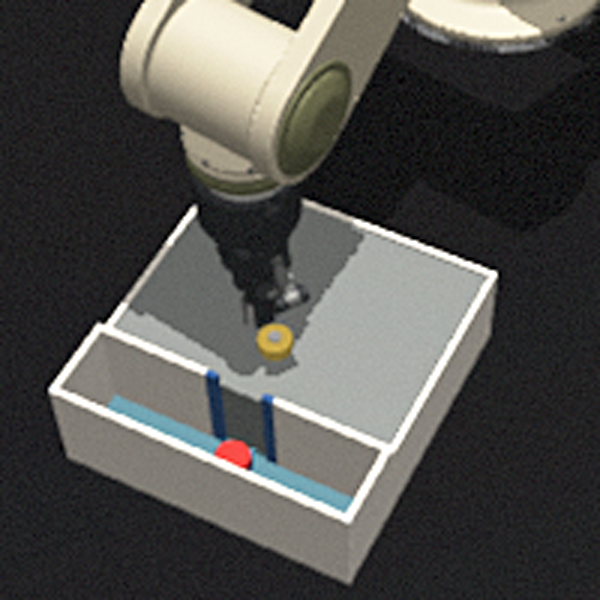

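```bash
python3 - <<'E'
from h import *
from bench import env,monitor
t=TR(monitor.sense()["position"]); b=t+np.array([-5,-8.5])
env.movel(W(b,.084),.1); env.movel(W(b,.13),.15)
leg((9.6,-.2),(38,0),lead=14)
f=snap("sc7a"); print(scpuck(f))
env.movel(W((40,0),.084),.06)
up(10)
env.movel(W((-90,0),.25),.2)
env.hold(.5)
f=snap("sc7"); print(scpuck(f)); g=snap("top7")
s=monitor.sense(); print(s["clock"],TR(s["position"]),s["contact_force"])
for c in RNG: print(c,[np.round(x,1).tolist() for x in blobs(g,c,8)])
E
```

```text
{'yellow': [([37.5, -0.1], 106.5)]}
{}
25.4833 [-8.99943620e+01  1.26843466e-02] [-0.36255546 -0.08030132  0.64713433]
red [[363.7, 178.4, 30.5]]
yellow [[488.0, 186.2, 144.0], [362.5, 183.2, 93.0], [182.7, 177.9, 196.5]]
blue [[155.3, 224.7, 88.5], [43.9, 144.5, 701.0]]
```

View pics/sc7.png

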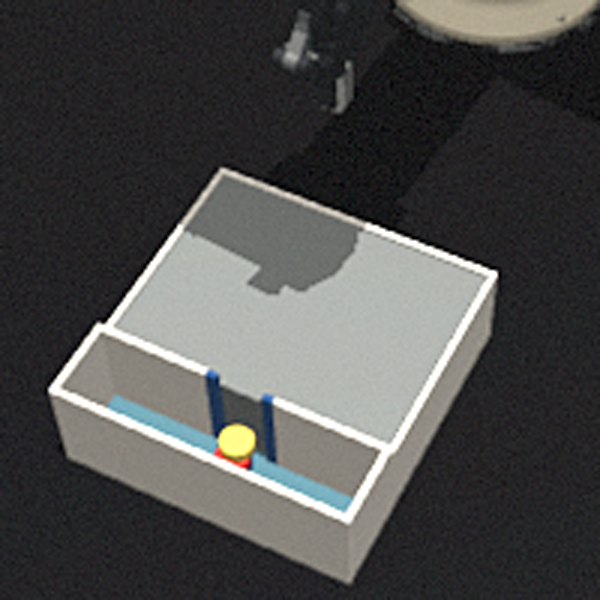

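View pics/top7.png

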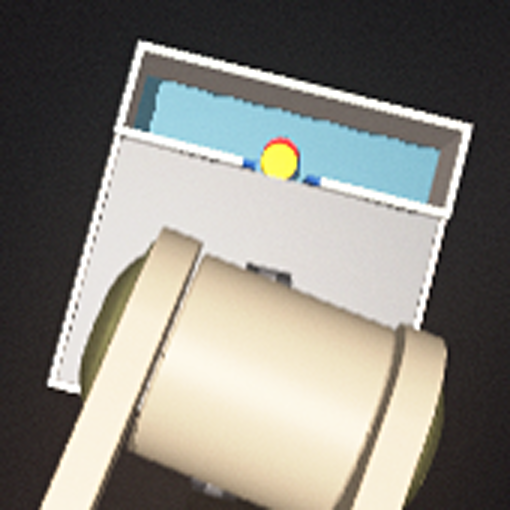

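The pucks appear stacked in the well. I'll triangulate yellow's height and check that it is still.

```bash
python3 - <<'E'
from h import *
from bench import env,monitor,eyes
for k in range(2):
    g=eyes.grab_frame("top"); s=eyes.grab_frame("scene")
    near=lambda L,u: min(L,key=lambda b:abs(b[0]-u[0])+abs(b[1]-u[1]))
    a=near(blobs(g,"yellow",8),(362,183)); b=near(blobs(s,"yellow",8),(279,207))
    w=tri([g,s],[a[:2],b[:2]]); print(np.round(a,1),np.round(b,1),TR(w).round(1),w[2].round(4))
    env.hold(1)
for n,f in (("top",g),("scene",s)):
  f0=dict(np.load(f"pics/{n}0.npz"))
  if n=="top":
    d=cv2.absdiff(f0["frame"],f["frame"]).max(2); print("diff bottle/pot/meter",(d[160:245,140:205]>50).sum(),(d[145:215,455:515]>50).sum())
print(monitor.sense()["clock"],monitor.sense()["contact_force"])
E
```

```text
[362.5 183.2  93. ] [278.7 206.6 100.5] [78.9  0.8] 0.04
[362.5 183.2  93. ] [278.7 206.6 100.5] [78.9  0.8] 0.04
diff bottle/pot/meter 0 0
27.6833 [-0.50226791 -0.04629297 -0.07870457]
```

```bash
python3 - <<'E'
from bench import job
print(job.hand_in())
E
```

```text
the job is handed in; nothing more can be done
None
```

All three pucks are in the wash well. I pushed them through the gate one at a time with the shut fingers, blue first, then red, then yellow. I saw blue and red in the well before starting the next puck, and handed the job in with the clock at about 28 s.

- **Pucks:** they came to rest in a pile just beyond the gate. I triangulated yellow, the top one, at tray x of about 79 mm, y of about 1 mm and 40 mm above the table. It did not move between two looks 1 s apart. In the last pictures red is partly hidden under yellow and blue is fully hidden, so I could not measure either of those directly at the end.
- **Bottle, pot and meter:** the top view showed no change around any of them compared with the start.
- **Arm:** it was clear of everything when I handed in, and the force reading was about 0.5 N, similar to earlier readings with the fingers clear.

No check failed or disagreed.

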